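# Eject the blade cassette and stop it with the other finger

## Robot

A 6-joint arm with a two-finger parallel gripper is mounted at the origin on the work surface. World frame = base frame: x ahead of the robot, y to its left, z up, the work surface at z = 0. Lengths are in m, angles in rad, forces in N, time in s.
With the tool pointing down it reaches from about 0.325 to 0.9 m from the base axis. Payload 3.5 kg.
Tool frame: the origin (TCP) lies midway between the tips of the shut fingers; the grasp point (between the pads) lies 19 mm behind it (hold_point_z is the distance from the TCP to the grasp point, in m); z points along the fingers, y is the direction in which the jaws open and shut (so a half turn about z gives the same grasp; the last joint's range is limited). The gripper opens to 85 mm and grips with 20 to 120 N. Pads are 22 mm wide; open, the fingers measure 114 mm over their backs; the gripper's body (76 mm by 85 mm) begins 54 mm behind the grasp point. The pads swing forward as they close: fully open they stand 13 mm farther back than shut.
Start: joints at [1.187, 0.276, -0.026, 1.268, 0, 1.467], TCP at [0.173, 0.601, 0.231] pointing down, gripper open.
Joint ranges: [-3.12, 3.12], [-0.85, 1.88], [-1.08, 1.24], [-1.95, 2.15], [-1.57, 1.53], [-3.14, 3.14]. Speed limits (rad/s): [2.57, 2.57, 3.14, 3.14, 3.14, 3.14].

## Interface

Orientations are given as a unit quaternion [w, x, y, z].
In Python, from station import state, read_camera, close_job, hold_point_z gives the robot as it stands.
- The arm moves only by the tool play_rows, never from a script. Its argument "targets" is a list of rows, each an object with "delta_pos": the shift along the tool's x, y, z in cm, a list of three; "rotation": the turn, a rotation vector about the tool's x, y, z in rad, a list of three. In form: [{"delta_pos": [x, y, z], "rotation": [rx, ry, rz]}, ...]. A call has 1 to 20 rows; each row is the pose to reach, as a shift and turn from the pose commanded when the call began, along the tool's axes at that moment; what a row does not reach only later rows make up. A row lasts 1/12 s, in which the tool goes at most 41.7 mm and 7.16 degrees, less where a joint would pass 70% of its speed; a pose out of reach is approached as far as the arm can. A call with a gripper value outside its range is refused whole. "gripper" is the opening, from 0 (shut) to 1 (fully open), set as the call begins (left out, the last holds). The fingers move at their own pace and stop on an object; "squeeze" is the grip in N (left out, the last holds). Time passes only in rows, so rows that repeat a pose let the fingers close. It gives the time, the measured TCP pose, the force and the opening at its end, in the units of the state.
- state(): the state, without advancing time (a new reading comes with each control period).
- read_camera(name): name is "scene" or "top" or "wrist"; returns a dict with "frame" (384x512x3 uint8, red, green, blue), "K" (3x3 intrinsics, pixels), "extrinsics" (4x4, takes a point from camera to world coordinates). Camera axes: x right, y down, z forward; pixel columns grow to the right and rows downward; lengths in m; the calibration is good to about 2 mm. A picture is of the moment at which its call begins. There is no depth.
- close_job(): hands the job in, once; it reports no verdict.
The state is a dict: "clock": time; "q": joint angles; "qvel": joint speeds; "effort": joint torques, N m; "ee_pos": TCP position; "eef_rot": TCP orientation; "force": force on the tool from outside, world axes, zero at the start; "wrist_torque": the same for the moment, N m; "grip_width": finger opening in m.
Only numpy, scipy, OpenCV 4.12 (cv2) and the standard library are available. Lean on these libraries where they do the work, as an engineer would, in place of code of your own. Each camera call takes 0.05 s, during which the arm holds its last target.

## Task

Press the orange paddle of the cassette station fully down with one fingertip so that the spring pops the blue blade cassette out, and catch the cassette with the other finger as it comes down its lane, before it runs off the open end. Do not lift or carry the cassette, and leave everything else on the table where it is. Finish while holding: one finger keeping the paddle down, the other keeping the popped cassette stopped in its lane, so that a colleague can take it.

Things in the scene. Friction and masses are not known exactly. Their poses are not given: they have to be found in the camera images.
- station: Blade-cassette station, fixed: white block, bright metal deck. Origin on the table, z up. Deck 50 mm above the table, x -85 to +160, y -85 to +140 mm. A lane runs along x, centred on y = +35 mm, between 8 mm high guide strips 45 mm apart; open end at x = -85 mm. An orange gate 7 mm high crosses it at x -1 to +5 mm. White spring housing 48 mm high over the deck, from x = 87 mm back.
- stop_point (a point): Point fixed on the deck, in the middle of the lane, 45 mm before the gate and level with the paddle's centre (station x -45, y +35 mm, z 50 mm). A finger standing upright here stops the cassette, and the kicker goes on pressing it against that finger. Axes as the station's.
- paddle (a joint): Travel of the orange paddle and its gate, m: 0 at rest (up), 0.014 fully down (hard stop). Spring-returned: 1.2 N at first, about 3 N fully down, plus under 1 N friction of the cassette on the gate. The gate frees the cassette at about 0.007; it comes back up when let go.
- paddle_top (a point): Centre of the top face of the orange ribbed paddle, 60 mm along the station's x, 36 mm along its y. At station x -45, y -35 mm; 28 mm above the deck at rest, 14 mm when fully down (6 mm above the guide strips). The lane's centre line is 70 mm from it towards the station's +y. Axes as the station's.
- cassette: Blue blade cassette, loose, 60 mm along the lane, 40 wide, 34 high, about 0.14 kg; origin at the centre of its underside, axes as the station's. Starts at station x +35, y +35 mm against the gate. Freed, a spring kicker (3.4 N, 2.3 N after 40 mm, stroke 75 mm) drives it along the station's -x at about 0.7 m/s; uncaught it is off the open end within a second.
- spare: Grey spare cassette of the same size, loose, lying on the station's deck to the +y side of the spring housing; bystander. Origin at the centre of its underside.
- brush: Hand brush about 190 mm long, lying on the table; bystander.
- oil: Amber bottle, 64 mm across, 170 mm high; bystander. Origin at the centre of its underside.
- bowl: Steel bowl, 110 mm across, 60 mm high; bystander. Origin at the centre of its underside.
- scraper: Dough scraper lying flat, green blade 110 mm wide, black round handle 115 mm long and 24 mm thick; bystander.
- jar: White jar, 72 mm across, 85 mm high; bystander. Origin at the centre of its underside.
- mug: White mug, 76 mm across, 90 mm high; bystander. Origin at the centre of its underside.

How it is judged:
By the outcome, as a careful person would: the job done as asked, in the order asked, and still so for the second after the job is handed in, while the arm keeps its last pose, push and grip.
It also fails if it takes over 30 s, if anything falls off the work surface, if the arm or the gripper's body presses on something with over 40 N, if the wrist force passes 120 N, or if a joint passes its speed limit or range.

## Working session

There is one attempt and no reset: what is moved stays moved. The work goes in short steps, Python scripts to look and compute and a tool call to move; the robot and the scene stay as the last step left them, time stands still between calls to the robot, and variables do not carry over. Pictures are saved under pics/ and viewed, and the job is handed in when it is done.

Besides the shell and the picture viewer there is one more tool, called by a JSON object that holds its "fn" and its "kwargs", one argument or row to a line. play_rows: Moves the arm, as the interface text tells. Its arguments: {"type":"object","properties":{"targets":{"type":"array"},"gripper":{"type":"number"},"squeeze":{"type":"number"}},"required":["targets"]}

```bash
mkdir -p pics; ls
python3 - <<'E'
from station import *
import cv2
print(state(),hold_point_z)
for n in ["scene","top","wrist"]:
    r=read_camera(n); cv2.imwrite(f"pics/{n}0.png",r["frame"][:,:,::-1]); print(n,r["K"].tolist(),r["extrinsics"].round(4).tolist())
E
```

```text
pics
{'clock': 0.0, 'q': array([ 1.18659020e+00,  2.77149193e-01, -2.79223372e-02,  1.26802640e+00,
        9.55400368e-06,  1.46739341e+00]), 'qvel': array([0.00146037, 0.00139311, 0.00202582, 0.00034318, 0.00066862,
       0.00088357]), 'effort': array([-9.87564235e-04, -4.45506334e+01,  2.95202082e+01,  1.64265605e-02,
       -1.85641038e-04, -6.59249849e-06]), 'ee_pos': array([0.1729087 , 0.59976479, 0.23013015]), 'eef_rot': array([-2.82435388e-04,  1.39940692e-01,  9.90159219e-01, -1.11561665e-03]), 'force': array([-0.43353885, -0.02062881, -0.01528067]), 'wrist_torque': array([ 0.03168286, -0.02426115, -0.04836922]), 'grip_width': 0.08521486538392321} 0.0187
scene [[414.255426096978, 0.0, 257.7478720022108], [0.0, 414.255426096978, 190.57561871374975], [0.0, 0.0, 1.0]] [[-0.4586, 0.5355, -0.7092, 1.4691], [0.8886, 0.2844, -0.3599, 0.4954], [0.009, -0.7952, -0.6063, 0.8522], [0.0, 0.0, 0.0, 1.0]]
top [[433.77126635324345, 0.0, 257.49072301198413], [0.0, 433.77126635324345, 193.08427092949862], [0.0, 0.0, 1.0]] [[0.0291, -0.9873, 0.1559, 0.3733], [-0.9994, -0.026, 0.0217, -0.0074], [-0.0174, -0.1564, -0.9875, 1.1536], [0.0, 0.0, 0.0, 1.0]]
wrist [[312.7454376424185, 0.0, 263.2780821113172], [0.0, 312.7454376424185, 190.02613220053993], [0.0, 0.0, 1.0]] [[0.2774, 0.9246, 0.2612, 0.1069], [0.9608, -0.2664, -0.0772, 0.6199], [-0.0018, 0.2723, -0.9622, 0.3718], [0.0, 0.0, 0.0, 1.0]]
```

View pics/scene0.png

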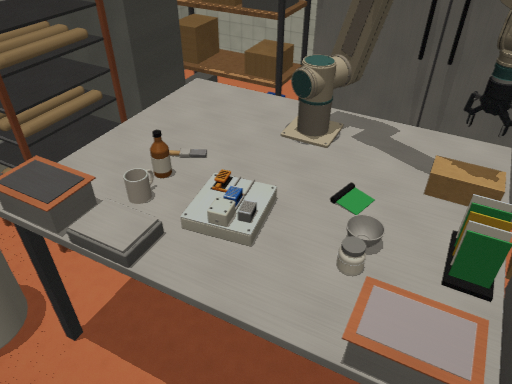

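View pics/top0.png

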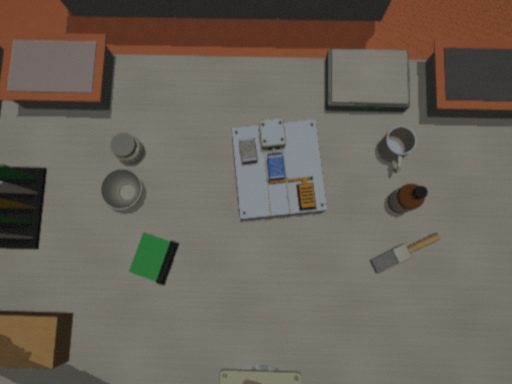

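View pics/wrist0.png

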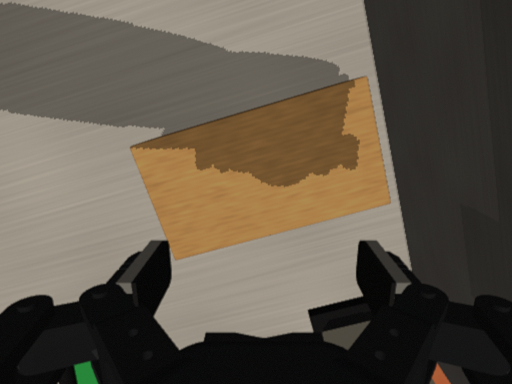

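The scene shows the station with its open end towards the robot: paddle at (222,180), cassette at (233,195). In the top view the deck spans about (233,122)–(325,218). I'll enlarge that area.

Run:
```python
import cv2
a=cv2.imread("pics/top0.png")[110:230,220:340]; cv2.imwrite("pics/topc.png",cv2.resize(a,None,fx=5,fy=5,interpolation=cv2.INTER_CUBIC))
a=cv2.imread("pics/scene0.png")[155:255,170:290]; cv2.imwrite("pics/scc.png",cv2.resize(a,None,fx=6,fy=6,interpolation=cv2.INTER_CUBIC))
```

```text
(no output)
```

View pics/topc.png

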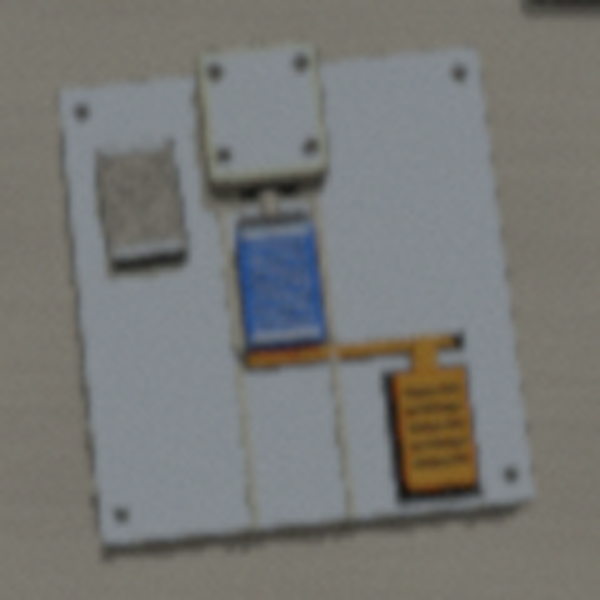

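View pics/scc.png

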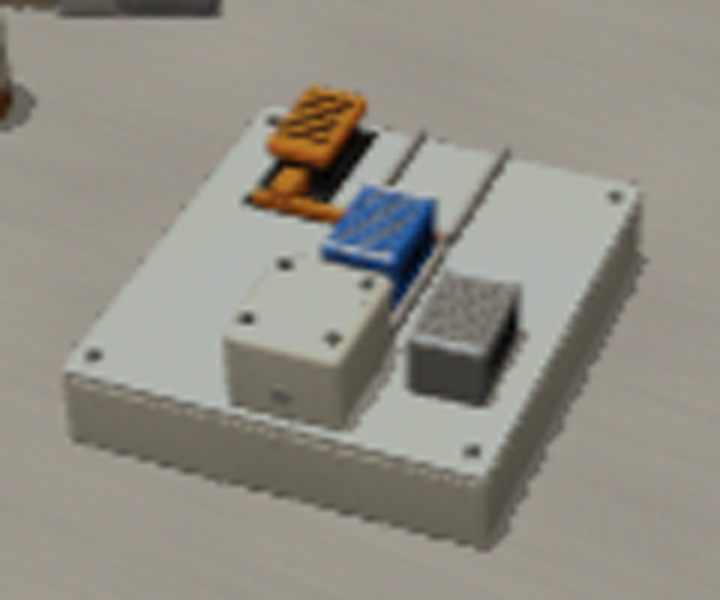

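The crops show the deck corners clearly. In the top crop they are (62,90), (477,50), (530,497) and (104,540). In the scene crop they are (265,108), (640,187), (488,477) and (65,373). Next I fit the station pose.

```bash
cat > fit.py <<'E'
import numpy as np
from scipy.optimize import least_squares
from station import *
cams={n:(lambda r:(r["K"],r["extrinsics"]))(read_camera(n)) for n in ["top","scene"]}
def proj(n,P):
    K,E=cams[n]; p=(np.asarray(P)-E[:3,3])@E[:3,:3]; p=p@K.T; return p[:,:2]/p[:,2:]
D=[(160,140,50),(160,-85,50),(-85,-85,50),(-85,140,50)]
PT=[(-15,-17,78),(-15,-53,78),(-75,-53,78),(-75,-17,78)]
CA=[(65,55,84),(65,15,84),(5,15,84),(5,55,84)]
obs={"top":(D+PT,[(62,90),(477,50),(530,497),(104,540),(391,372),(465,367),(478,488),(405,492)],5,(220,110)),
"scene":(D,[(488,477),(65,373),(265,108),(640,187)],6,(170,155))}
def W(v,P):
    P=np.array(P)/1000.; c,s=np.cos(v[2]),np.sin(v[2])
    return np.c_[v[0]+c*P[:,0]-s*P[:,1],v[1]+s*P[:,0]+c*P[:,1],P[:,2]]
def res(v,names):
    return np.concatenate([(proj(n,W(v,obs[n][0]))-((np.array(obs[n][1])+.5)/obs[n][2]-.5+obs[n][3])).ravel() for n in names])
if __name__=="__main__":
  for names in (["top"],["scene"],["top","scene"]):
    r=least_squares(res,[.55,-.05,0],args=(names,)); print(names,r.x,np.abs(r.fun).max()); 
  print(r.fun.reshape(-1,2).round(1).tolist())
  print(W(r.x,[(-45,-35,78),(-45,35,50)]))
E
python3 fit.py
```

```text
['top'] [ 0.58126688 -0.06660643  0.12250737] 1.4469005954163094
['scene'] [ 0.58104568 -0.06462642  0.14290777] 0.938838171702912
['top', 'scene'] [ 0.58095876 -0.0659812   0.13023505] 1.7397162680712484
[[-1.6, -0.3], [0.1, -1.0], [1.2, 1.3], [-1.3, 1.7], [0.1, 0.2], [-0.4, -0.2], [-0.1, -0.9], [0.1, -0.2], [-0.8, 0.5], [-1.7, -0.6], [-0.2, -0.8], [0.5, -0.1]]
[[ 0.5408852  -0.10652882  0.078     ]
 [ 0.5317945  -0.03712162  0.05      ]]
```

```bash
cat > go.py <<'E'
import sys,numpy as np
from scipy.spatial.transform import Rotation as R
from station import *
def go(target,yaw,cmd=None):
    s=state(); p=s["ee_pos"] if cmd is None else np.array(cmd)
    Q=R.from_quat(np.roll(s["eef_rot"],-1)); 
    c,n=np.cos(yaw),np.sin(yaw)
    T=R.from_matrix(np.array([[-c,-(-n)*-1*-1 if 0 else -n,0],[-n,c,0],[0,0,-1.]]))
    print("clock",s["clock"],"pos",s["ee_pos"],"w",s["grip_width"],"F",s["force"])
    print("delta cm",(Q.inv().apply(np.array(target)-p)*100).round(2),"rot",(Q.inv()*T).as_rotvec().round(4))
E
python3 - <<'E'
from go import *
from fit import *
v=[.581,-.066,.130]
t=W(v,[(-45,0,150)])[0]; print(t); go(t,v[2],(.173,.601,.231))
E
```

```text
[ 0.53637971 -0.07183354  0.15      ]
clock 0.35 pos [0.17310928 0.60035755 0.23103265] w 0.08516208211203147 F [-0.63290965 -0.41438043 -0.62528196]
delta cm [-53.56 -54.58   8.13] rot [-5.000e-04 -2.000e-04 -4.107e-01]
```

{"fn": "play_rows", "kwargs": {
  "targets": [
    {"delta_pos": [-2.6,-2.7,0.3],"rotation": [0,0,-0.02]},
    {"delta_pos": [-5.3,-5.4,0.8],"rotation": [0,0,-0.04]},
    {"delta_pos": [-8.0,-8.1,1.2],"rotation": [0,0,-0.06]},
    {"delta_pos": [-10.7,-10.9,1.6],"rotation": [0,0,-0.08]},
    {"delta_pos": [-13.4,-13.6,2.0],"rotation": [0,0,-0.1]},
    {"delta_pos": [-16.1,-16.4,2.4],"rotation": [0,0,-0.12]},
    {"delta_pos": [-18.7,-19.1,2.8],"rotation": [0,0,-0.14]},
    {"delta_pos": [-21.4,-21.8,3.2],"rotation": [0,0,-0.16]},
    {"delta_pos": [-24.1,-24.6,3.6],"rotation": [0,0,-0.18]},
    {"delta_pos": [-26.8,-27.3,4.0],"rotation": [0,0,-0.2]},
    {"delta_pos": [-29.5,-30,4.5],"rotation": [0,0,-0.22]},
    {"delta_pos": [-32.1,-32.8,4.9],"rotation": [0,0,-0.25]},
    {"delta_pos": [-34.8,-35.5,5.3],"rotation": [0,0,-0.28]},
    {"delta_pos": [-37.5,-38.2,5.7],"rotation": [0,0,-0.31]},
    {"delta_pos": [-40.2,-41,6.1],"rotation": [0,0,-0.34]},
    {"delta_pos": [-42.9,-43.7,6.5],"rotation": [0,0,-0.36]},
    {"delta_pos": [-45.5,-46.4,6.9],"rotation": [0,0,-0.38]},
    {"delta_pos": [-48.2,-49.1,7.3],"rotation": [0,0,-0.4]},
    {"delta_pos": [-50.9,-51.9,7.7],"rotation": [0,0,-0.41]},
    {"delta_pos": [-53.56,-54.58,8.13],"rotation": [0,0,-0.41]}
  ],
  "gripper": 0.65
}}

```text
clock: 2.02
ee_pos: [0.5373, -0.0744, 0.1501]
eef_rot: [0.0, -0.064, 0.998, -0.0]
force: [0.3, 0.8, 0.5]
grip_width: 0.0557
```

Run:
```python
from go import *
from fit import *
import cv2
v=[.581,-.066,.130]
t=W(v,[(-45,0,150)])[0]; go(t,v[2])
for n in ["wrist","top"]:
    r=read_camera(n); cv2.imwrite(f"pics/{n}1.png",r["frame"][:,:,::-1])
    if n=="wrist": np.savez("w1.npz",K=r["K"],E=r["extrinsics"]); print(r["extrinsics"])
a=cv2.imread("pics/wrist1.png"); cv2.imwrite("pics/wrist1b.png",cv2.resize(a,(768,576),interpolation=cv2.INTER_CUBIC))
```

```text
clock 2.1167 pos [ 0.53964242 -0.07704404  0.14987693] w 0.05524876762536935 F [-0.34986336  1.05397023  0.81652482]
delta cm [ 0.26  0.56 -0.01] rot [-0.0025  0.0025 -0.0063]
[[-0.1231091   0.95403869  0.27322944  0.47094473]
 [ 0.99239064  0.11896873  0.03173721 -0.08465793]
 [-0.00222723  0.27505748 -0.9614252   0.29125618]
 [ 0.          0.          0.          1.        ]]
```

View pics/wrist1b.png

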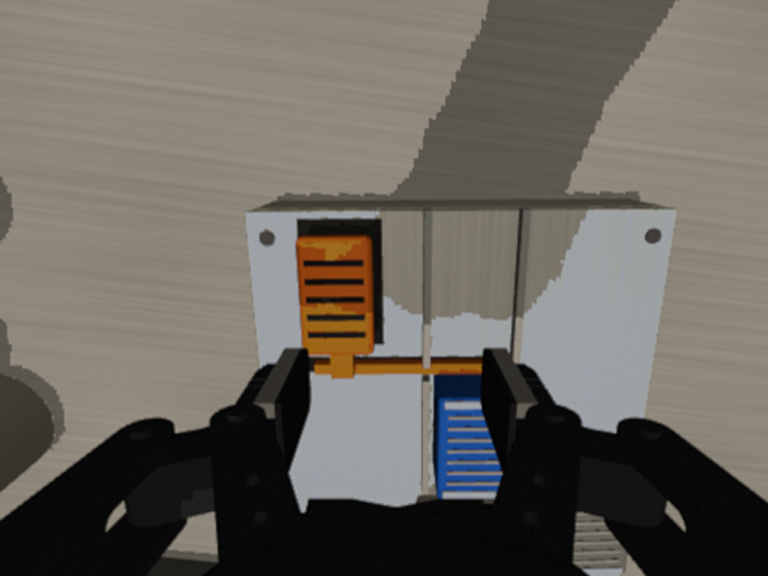

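The wrist view shows the deck's near corners at (246,211) and (676,209). The paddle top's corners are (299,238), (371,237), (373,353) and (303,354), in pixels at 1.5x. I'll fit the pose from these.

Run:
```python
from go import *
import fit
from fit import *
z=np.load("w1.npz"); cams["wrist"]=(z["K"],z["E"])
obs["wrist"]=([(-85,-85,50),(-85,140,50)]+[(-75,-53,78),(-75,-17,78),(-15,-17,78),(-15,-53,78)],[(246,211),(676,209),(299,238),(371,237),(373,353),(303,354)],1.5,(0,0))
for names in (["wrist"],["wrist","top","scene"]):
    r=least_squares(res,[.55,-.05,0],args=(names,)); print(names,r.x,r.fun.reshape(-1,2).round(1)[:6].tolist())
r=least_squares(res,[.55,-.05,0],args=(["wrist"],)); v=r.x
t=W(v,[(-45,0,150)])[0]; print(t); go(t,v[2])
s=state();print(s["ee_pos"],s["qvel"])
# expected pixel of jaw tips
Q=R.from_quat(np.roll(s["eef_rot"],-1))
for off in (0,.005,.010):
  print(off,[(proj("wrist",[s["ee_pos"]+Q.apply([0,y,-off])])[0]*1.5).round(0).tolist() for y in (-.042,-.0275,.0275,.042)])
```

```text
['wrist'] [ 0.58231899 -0.06463636  0.12178357] [[-2.5, -2.2], [4.6, -0.3], [-3.0, -0.7], [1.2, 0.0], [0.8, 2.7], [-1.0, 2.0]]
['wrist', 'top', 'scene'] [ 0.58212957 -0.0646982   0.12375953] [[-2.8, -2.2], [4.4, -0.9], [-3.3, -0.9], [1.0, -0.2], [0.7, 2.5], [-1.1, 1.8]]
[ 0.53765229 -0.07010308  0.15      ]
clock 2.3167 pos [ 0.5357731  -0.07153389  0.14988071] w 0.05552381653926334 F [-0.59579219  1.00714762  0.51018807]
delta cm [-0.2   0.12 -0.01] rot [ 0.0008 -0.001   0.0079]
[ 0.5357731  -0.07153389  0.14988071] [ 0.01612253 -0.01256801 -0.00703118 -0.00292162 -0.00082597 -0.00103954]
0 [[283.0, 360.0], [328.0, 360.0], [495.0, 359.0], [539.0, 359.0]]
0.005 [[280.0, 367.0], [325.0, 367.0], [498.0, 366.0], [544.0, 366.0]]
0.01 [[276.0, 374.0], [323.0, 374.0], [502.0, 373.0], [549.0, 373.0]]
```

{"fn": "play_rows", "kwargs": {
  "targets": [
    {"delta_pos": [-0.05,0.05,1.0],"rotation": [0,0,0.003]},
    {"delta_pos": [-0.1,0.1,2.0],"rotation": [0,0,0.006]},
    {"delta_pos": [-0.1,0.13,3.0],"rotation": [0,0,0.006]},
    {"delta_pos": [-0.1,0.13,4.0],"rotation": [0,0,0.006]},
    {"delta_pos": [-0.1,0.13,5.0],"rotation": [0,0,0.006]},
    {"delta_pos": [-0.1,0.13,5.5],"rotation": [0,0,0.006]},
    {"delta_pos": [-0.1,0.13,5.5],"rotation": [0,0,0.006]},
    {"delta_pos": [-0.1,0.13,5.5],"rotation": [0,0,0.006]}
  ]
}}

```text
clock: 2.98
ee_pos: [0.537, -0.0708, 0.0944]
eef_rot: [-0.001, -0.062, 0.998, 0.0]
force: [0.1, -0.3, 0.7]
grip_width: 0.0555
```

Run:
```python
from go import *
import fit
from fit import *
import cv2
for n in ["wrist","scene"]:
    r=read_camera(n); a=r["frame"][:,:,::-1]
    if n=="scene": a=cv2.resize(a[140:260,160:300],None,fx=5,fy=5,interpolation=cv2.INTER_CUBIC)
    else: cams["wrist"]=(r["K"],r["extrinsics"]); a=cv2.resize(a,(768,576),interpolation=cv2.INTER_CUBIC)
    cv2.imwrite(f"pics/{n}2.png",a)
v=[.582,-.0648,.124]
go(W(v,[(-45,0,95)])[0],v[2])
print("proj paddle corners, deck corners, stop:",(proj("wrist",W(v,PT+[D[2],D[3],(-45,35,50)]))*1.5).round(0).tolist())
```

```text
clock 3.1833 pos [ 0.53809875 -0.07116715  0.09569028] w 0.05574100422474924 F [-0.0376371  -1.27123099  0.16768183]
delta cm [0.07 0.09 0.07] rot [-0.0006  0.0013 -0.0009]
proj paddle corners, deck corners, stop: [[351.0, 419.0], [257.0, 419.0], [243.0, 266.0], [347.0, 266.0], [183.0, 226.0], [746.0, 225.0], [478.0, 320.0]]
```

View pics/wrist2.png

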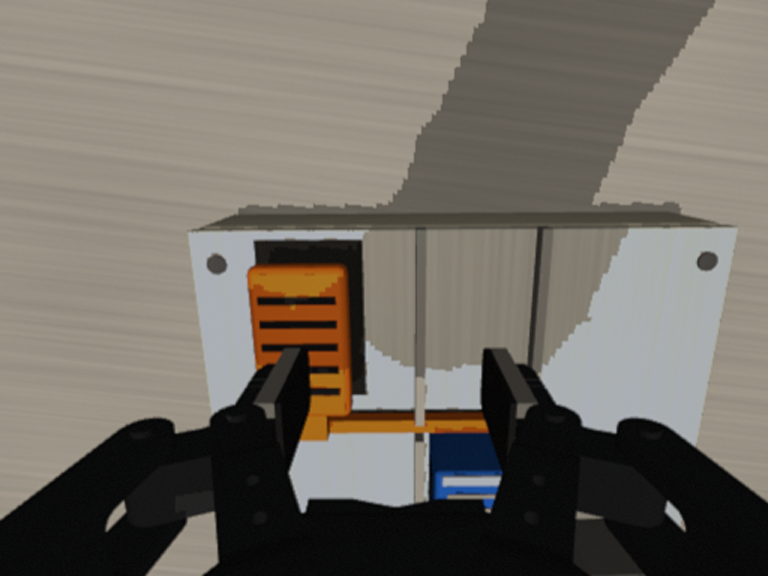

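View pics/scene2.png

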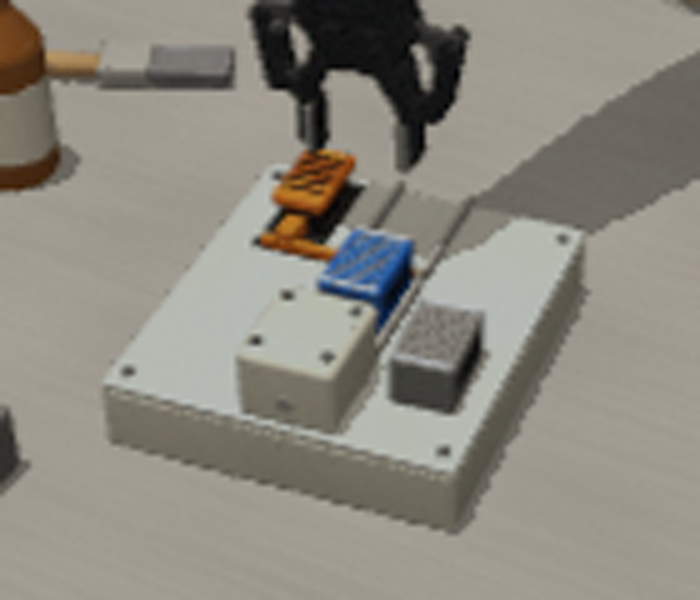

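The wrist view puts the left finger over the paddle (248–350 px wide) and the right finger inside the lane (strips at 418 and 540), matching the fit to within about 2 mm. I'll descend now.

{"fn": "play_rows", "kwargs": {
  "targets": [
    {"delta_pos": [0,0.05,0.8],"rotation": [0,0,0]},
    {"delta_pos": [0,0.05,1.5],"rotation": [0,0,0]},
    {"delta_pos": [0,0.05,2.0],"rotation": [0,0,0]},
    {"delta_pos": [0,0.05,2.3],"rotation": [0,0,0]},
    {"delta_pos": [0,0.05,2.3],"rotation": [0,0,0]},
    {"delta_pos": [0,0.05,2.3],"rotation": [0,0,0]}
  ]
}}

```text
clock: 3.68
ee_pos: [0.537, -0.0703, 0.0715]
eef_rot: [-0.0, -0.062, 0.998, 0.0]
force: [0.8, 0.4, 0.1]
grip_width: 0.0554
```

{"fn": "play_rows", "kwargs": {
  "targets": [
    {"delta_pos": [0,0,0.3],"rotation": [0,0,0]},
    {"delta_pos": [0,0,0.6],"rotation": [0,0,0]},
    {"delta_pos": [0,0,0.9],"rotation": [0,0,0]},
    {"delta_pos": [0,0,1.2],"rotation": [0,0,0]},
    {"delta_pos": [0,0,1.3],"rotation": [0,0,0]},
    {"delta_pos": [0,0,1.3],"rotation": [0,0,0]},
    {"delta_pos": [0,0,1.3],"rotation": [0,0,0]}
  ]
}}

```text
clock: 4.27
ee_pos: [0.5367, -0.0706, 0.0597]
eef_rot: [-0.001, -0.062, 0.998, -0.0]
force: [-5.5, 0.9, 9.4]
grip_width: 0.0554
```

```bash
cat > look.py <<'E'
import sys,cv2
from station import *
k=sys.argv[1]; s=state(); print(s["clock"],s["ee_pos"],s["force"],s["wrist_torque"],s["grip_width"])
for n in ["wrist","scene"]:
    a=read_camera(n)["frame"][:,:,::-1]
    a=cv2.resize(a[140:260,160:300],None,fx=5,fy=5,interpolation=cv2.INTER_CUBIC) if n=="scene" else cv2.resize(a,(768,576),interpolation=cv2.INTER_CUBIC)
    cv2.imwrite(f"pics/{n}{k}.png",a)
E
python3 look.py 3
```

```text
4.2667 [ 0.53671548 -0.07060789  0.05969338] [-5.54977267  0.89296121  9.43739414] [-0.17042901  0.96151122  0.01221207] 0.05543077898081279
```

View pics/wrist3.png

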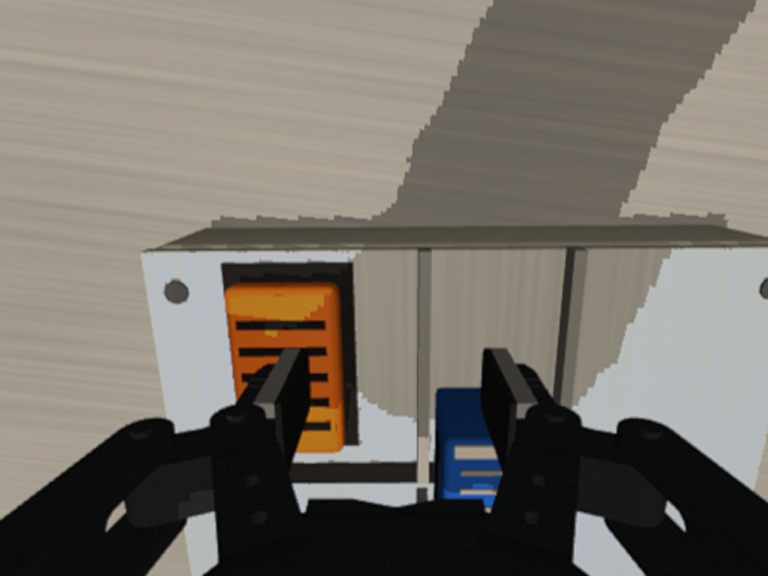

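View pics/scene3.png

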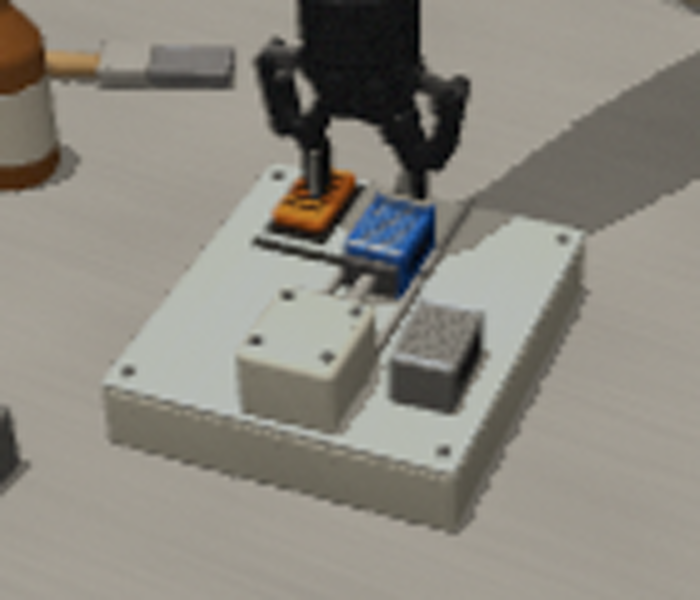

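The gate has dropped out of sight and the cassette has popped out to rest against the right finger. I'll press about 1 mm more for margin and let it settle.

{"fn": "play_rows", "kwargs": {
  "targets": [
    {"delta_pos": [0,0,0.05],"rotation": [0,0,0]},
    {"delta_pos": [0,0,0.1],"rotation": [0,0,0]},
    {"delta_pos": [0,0,0.1],"rotation": [0,0,0]},
    {"delta_pos": [0,0,0.1],"rotation": [0,0,0]},
    {"delta_pos": [0,0,0.1],"rotation": [0,0,0]},
    {"delta_pos": [0,0,0.1],"rotation": [0,0,0]},
    {"delta_pos": [0,0,0.1],"rotation": [0,0,0]},
    {"delta_pos": [0,0,0.1],"rotation": [0,0,0]}
  ]
}}

```text
clock: 5.03
ee_pos: [0.5368, -0.0706, 0.0596]
eef_rot: [-0.001, -0.061, 0.998, -0.001]
force: [-6.2, 1.8, 14.4]
grip_width: 0.0555
```

```bash
python3 look.py 4; python3 look.py 5
```

```text
5.0333 [ 0.53675433 -0.07064138  0.05955404] [-6.23980049  1.75188768 14.43465398] [-0.15213909  1.33483468 -0.04362367] 0.055528872202504805
5.1333 [ 0.53675949 -0.07063982  0.05955196] [-6.25622007  0.91532054 13.70443656] [-0.17359971  1.31995871 -0.01657351] 0.05536602262530876
```

View pics/scene5.png

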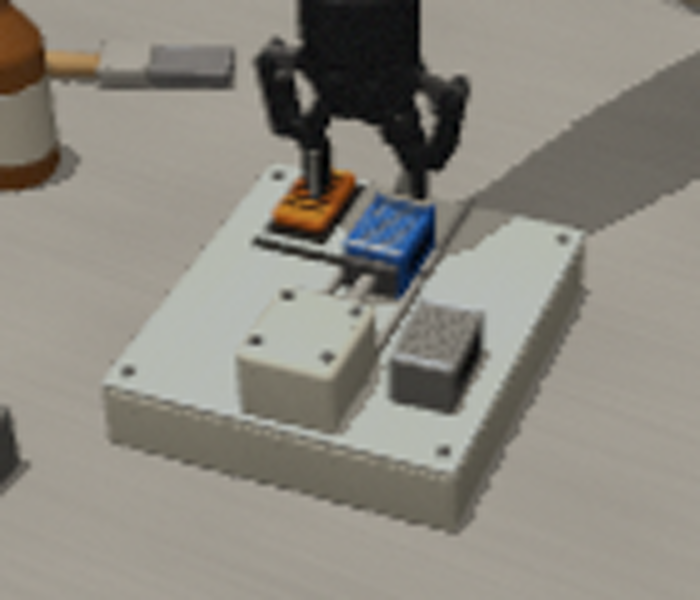

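View pics/wrist5.png

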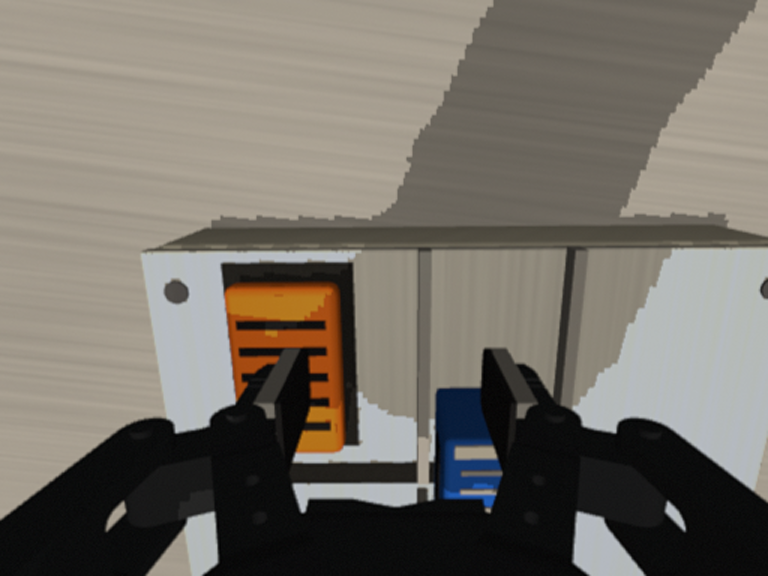

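The TCP stayed put while the force rose from 9 to 14 N, so the paddle is on its hard stop. Both views are steady, with the cassette held at the finger. I'm handing in.

```bash
python3 -c "
from station import *
print(close_job()); s=state(); print(s['clock'],s['ee_pos'],s['force'])"
```

```text
the job is handed in; nothing more can be done
None
the job is handed in; nothing more can be done
```

The paddle is held fully down by one finger, and the popped cassette is stopped in its lane against the other. I handed the job in at about 5.1 s on the robot's clock.

- **How it was done:** I found the station pose from the camera images. I set the jaws to about 55 mm and lowered both fingers together, so the second finger was already in the lane when the gate let go.
- **Paddle:** commanding 1 mm lower raised the downward force from 9 to 14 N with only about 0.1 mm of movement, so the paddle is on its hard stop. The gate is out of sight in its slot.
- **Cassette:** it sits still between the guide strips, with the kicker pressing it against the finger (about 6 N sideways on the tool). That is above the kicker's rated 3.4 N; the excess is probably friction at the paddle contact.
- **Other objects:** I commanded no contact with anything else. The spare was unmoved in the last pictures, but I took no final full view of the other bystanders.
- **Disagreements:** the camera fits differed by 1–2 mm and about 1°. One wrist picture was taken while the arm was still settling, so I rechecked with a second before pressing.

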